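Test two return springs and scrap the tired one

ROBOT

A 6-joint arm with a two-finger parallel gripper is mounted at the origin on the work surface. World frame = base frame: x ahead of the robot, y to its left, z up, the work surface at z = 0. Lengths are in m, angles in rad, forces in N, time in s.
With the tool pointing down it reaches from about 0.25 to 0.775 m from the base axis. Payload 4 kg.
Tool frame: the origin (TCP) lies on the centre line of the jaws, within the pads' length; the fingertips stand 17 mm ahead of it and the grasp point (between the pads) lies 2 mm behind it; z points along the fingers, y is the line along which they close (so a half turn about z gives the same grasp; the last joint's range is limited). The gripper opens to 94 mm and grips with 3 to 60 N. Pads are 16 mm wide; open, the fingers measure 119 mm over their backs; the gripper's body (75 mm by 177 mm) begins 78 mm behind the grasp point.
Start: joints at [-1.34, 0.087, 1.371, -0, 1.684, -0.103], TCP at [0.18, -0.52, 0.223] pointing down, gripper open.
Joint ranges: [-3.1, 3.1], [-0.76, 2.03], [0.27, 2.55], [-1.08, 4.22], [0.17, 2.65], [-2.57, 2.57]. Speed limits (rad/s): [2.79, 2.79, 3.14, 3.14, 3.14, 3.14].

INTERFACE

Orientations are given as [roll, pitch, yaw] about the fixed x, y, z axes, in that order (R = Rz(yaw) Ry(pitch) Rx(roll)).
In Python, from bench import robot gives the robot as it stands.
- The arm moves only by the tool servo_tool, never from a script. Its argument "plan" is a list of rows, each a list of 7 numbers: the shift along the tool's x, y, z normalised to -1 to 1, where 1 is 0.1 m, then the turn, a rotation vector about the tool's x, y, z normalised to -1 to 1, where 1 is pi/2 rad, then the finger opening in mm, from 0 to 94. In form: [[x, y, z, ax, ay, az, gripper], ...]. A call has 1 to 12 rows; each row is the pose to reach, as a shift and turn from the pose commanded when the call began, along the tool's axes at that moment; what a row does not reach only later rows make up. A row lasts 1/12 s, in which the tool goes at most 41.7 mm and 7.16 degrees, less where a joint would pass 70% of its speed; a pose out of reach is approached as far as the arm can. A call with a number of a shift or a turn outside -1 to 1 is refused whole. A call with a gripper value outside its range is refused whole. The fingers move at their own pace and stop on an object; the grip force is fixed at half the most. Time passes only in rows, so rows that repeat a pose let the fingers close. It gives the time, the measured TCP pose, the force, the opening and the grip force at its end, in the units of the state.
- robot.get_obs(): the state, without advancing time (a new reading comes with each control period).
- robot.snapshot(name): name is "scene" or "top" or "wrist"; returns the picture (420x560x3 uint8, red, green, blue); there is no depth.
- robot.camera_params(name): a dict with "camera_matrix" (3x3 intrinsics, pixels), "rvec" (rotation vector, rad) and "tvec" (3), from world to camera coordinates, as OpenCV has them; the wrist camera has in their place "tool_from_camera" (4x4, takes a point from camera to tool coordinates, whose origin is the TCP and whose axes are the flange's). Camera axes: x right, y down, z forward; pixel columns grow to the right and rows downward; lengths in m; the calibration is good to about 2 mm. A picture is of the moment at which its call begins: read the wrist's pose just before it. camera_params takes no time and is no camera call.
- robot.close_job(): hands the job in; it is judged then, once.
Trained networks look in the newest picture that a camera, given by its name, has taken for a name from the list of things; names that differ only in an ending like _2 or _b are one class to them, and where a whole thing is asked for, a point or a joint stands for the part that bears it (a point fixed in the world has none). Each returns a list of dicts, best first, with "conf" (0 to 1); they miss things now and then, are a little off and sometimes report something else, mostly with a low value. They report only what shows in the picture. A call takes as long as a camera call. They do not tell look-alikes from the thing itself.
- robot.find_in(thing, camera): "extent" ([centre column, centre row, width, height] in pixels, round what is visible of it).
The state is a dict: "time": time; "joint_positions": joint angles; "qvel": joint speeds; "joint_torque": joint torques, N m; "tool_pos": TCP position; "ee_rot": TCP orientation; "wrist_force": force on the tool from outside, world axes, zero at the start; "wrist_torque": the same for the moment, N m; "width": finger opening in m; "finger_force": force on a finger pad.
Only numpy, scipy, OpenCV 4.12 (cv2) and the standard library are available. Lean on these libraries where they do the work, as an engineer would, in place of code of your own. Each camera call takes 0.05 s, during which the arm holds its last target. There are 200 camera calls.

TASK

Two return springs stand on the spring tester. Press each one straight down on its cap, smoothly, with 15 N (12 to 18 N is good, never past 22 N), so that its drag pointer is left at its loaded length. Then lift out the spring whose pointer has gone below the reference band on the post and stand it upright in the wooden scrap tray, leaving the other spring in its seat, the pointers as they are and the mug, glue bottle and jar alone.

Things in the scene. Friction and masses are not known exactly. Their poses are not given: they have to be found in the camera images.
- tester: twin spring tester fixed to the bench: grey base plate 110 mm (its x) by 210 mm (its y), 14 mm thick, with an aluminium post 20 mm square in the middle, reaching 114 mm above the bench, and a round seat on either side along its y, 65 mm from the post's axis. Origin: centre of the plate's underside, at bench height, z up
- seat_left (a point): centre of the seat at +y of the tester, on the plate's top, 14 mm above the bench: a steel ring 34 mm in inner and 43 mm in outer diameter, 6 mm high, in which the spring's foot stands with 2 mm play all round
- seat_right (a point): the same for the seat at -y of the tester
- mark (a point): middle of the reference band, a dark band 3 mm high around the post, 68.6 mm above the bench. Under 15 N a sound spring leaves the upper face of its fork above it and a tired one below it
- pointer_left (a joint): (m) drag pointer of the left seat (+y): a steel fork riding on the post, tines just under the spring's cap. 0 = raised, fork's upper face 98 mm above the bench, 2 mm under an unloaded cap; grows downward to 0.066; starts at 0 to 0.008. The cap pushes it down (friction 0.5 N); it stays at the lowest point reached. Level with the band at 0.0294, smaller is above it
- pointer_right (a joint): (m) drag pointer of the right seat (-y): a steel fork riding on the post, tines just under the spring's cap. 0 = raised, fork's upper face 98 mm above the bench, 2 mm under an unloaded cap; grows downward to 0.066; starts at 0 to 0.008. The cap pushes it down (friction 0.5 N); it stays at the lowest point reached. Level with the band at 0.0294, smaller is above it
- fork_left (a point): middle of the upper face of the left fork's crossbar, 22 mm from the seat's axis towards the post; the tines run out from it, 40 mm apart, 4 mm thick, on either side of the spring and open outward, so the spring's 30 mm foot can be lifted straight up between them; its height is 98 mm less the joint value
- fork_right (a point): the same for the right drag pointer
- spring_a: steel return spring with two end discs, standing in either seat of the tester at the start. Free height 100 mm, 0.17 kg. Foot disc 30 mm in diameter, 8 mm thick; top disc (cap) 52 mm in diameter, 14 mm thick; coil 30 mm wide. The two springs look alike; one is sound, one tired (softer); rates between 0.25 and 0.7 N/mm. Lifting the cap lifts the whole spring. Origin: centre of the foot's underside, z up
- spring_b: steel return spring with two end discs, standing in either seat of the tester at the start. Free height 100 mm, 0.17 kg. Foot disc 30 mm in diameter, 8 mm thick; top disc (cap) 52 mm in diameter, 14 mm thick; coil 30 mm wide. The two springs look alike; one is sound, one tired (softer); rates between 0.25 and 0.7 N/mm. Lifting the cap lifts the whole spring. Origin: centre of the foot's underside, z up
- spring_a_top (a point): centre of the top face of spring_a's cap, 100 mm above the spring's origin when unloaded; the cap is guided straight down, by at most 66 mm, as the spring is compressed, and springs back when released
- spring_b_top (a point): the same for spring_b
- scrap_tray: open wooden tray fixed to the bench, 130 by 130 mm, 30 mm high, walls and floor 5 mm thick; to the left or to the right of the tester. Origin: centre of its underside, at bench height, z up
- mug: terracotta mug, 80 mm in diameter, 90 mm high, on the other side of the tester from the tray. Bystander. Origin: centre of its underside
- glue: white glue bottle, 44 mm in diameter, 120 mm high, beside the tester towards its far side. Bystander. Origin: centre of its underside
- jar: closed glass jar, 60 mm in diameter, 80 mm high, beside the tester towards its far side. Bystander. Origin: centre of its underside
Things that resemble listed ones, but are neither listed nor needed, are in the scene too. Leave any blue or orange look-alike of the spring_b alone.

How it is judged:
On the way:
1. both springs have been loaded, while both are in their seats (value of joint each of pointer_left, pointer_right above 0.0164 m and ((horizontal distance between spring_a and seat_left below 0.005 m and angle between spring_a's own z axis and vertical below 0.06 rad and z of spring_a in the frame of seat_left below 0.003 m) or (horizontal distance between spring_a and seat_right below 0.005 m and angle between spring_a's own z axis and vertical below 0.06 rad and z of spring_a in the frame of seat_right below 0.003 m)) and ((horizontal distance between spring_b and seat_left below 0.005 m and angle between spring_b's own z axis and vertical below 0.06 rad and z of spring_b in the frame of seat_left below 0.003 m) or (horizontal distance between spring_b and seat_right below 0.005 m and angle between spring_b's own z axis and vertical below 0.06 rad and z of spring_b in the frame of seat_right below 0.003 m))), for 0.2 s.
At the end, for the whole second after the job is handed in: each pointer stands where 12 to 18 N on its spring leaves it; the tired spring (pointer below the band) stands upright (0.1 rad) and at rest on the tray's floor; the sound one stands upright in its seat, within 5 mm of its centre (((horizontal distance between spring_b and seat_left below 0.005 m and angle between spring_b's own z axis and vertical below 0.06 rad and z of spring_b in the frame of seat_left below 0.003 m and value of joint pointer_left between 0.0164 and 0.0264 m and value of joint pointer_right between 0.0325 and 0.0513 m) or (horizontal distance between spring_b and seat_right below 0.005 m and angle between spring_b's own z axis and vertical below 0.06 rad and z of spring_b in the frame of seat_right below 0.003 m and value of joint pointer_right between 0.0164 and 0.0264 m and value of joint pointer_left between 0.0325 and 0.0513 m)) and x of spring_a in the frame of scrap_tray between -0.05 and 0.05 m and y of spring_a in the frame of scrap_tray between -0.05 and 0.05 m and height (world z) of spring_a below 0.009 m and angle between spring_a's own z axis and vertical below 0.1 rad and linear speed of each of spring_a, spring_b below 0.02 m/s); the robot touches nothing.
It fails at once if a spring is pressed on the tester with more than 22 N (plus its own weight) (contact force between any of spring_a, spring_b and tester above 23.7 N).
It fails at once if the sound spring is taken out of its seat (distance of spring_b from where it was at the start of the episode above 0.02 m).
It fails at once if a bystander is moved by more than 30 mm (distance of any of mug, glue, jar from where it was at the start of the episode above 0.03 m).
It also fails if it takes over 72 s, if anything falls off the work surface, if the arm or the gripper's body presses on something with over 40 N, if the wrist force passes 120 N, or if a joint passes its speed limit or range.

## Working session

There is one attempt and no reset: what is moved stays moved. The work goes in short steps, Python scripts to look and compute and a tool call to move; the robot and the scene stay as the last step left them, time stands still between calls to the robot, and variables do not carry over. Pictures are saved under pics/ and viewed, at most 10 in all, crops included, and the job is handed in when it is done.

Besides the shell and the picture viewer there is one more tool, called after "Call:" as name([rows], argument=value, ...), one row to a line, values as JSON. servo_tool: Moves the arm, as the interface text tells. Scaled input: -1 to 1 covers 0.1 m each way for a shift and pi/2 rad each way for a turn. Its arguments: {"type":"object","properties":{"plan":{"type":"array","items":{"type":"array","items":{"type":"number"}}}},"required":["plan"]}

```bash
mkdir -p pics; cat > h.py <<'E'
import numpy as np, cv2
from bench import robot
def snap(c,n):
    im=robot.snapshot(c); cv2.imwrite(f'pics/{n}.png',im[:,:,::-1]); return im
def ray(c,u,v):
    p=robot.camera_params(c); K=np.array(p['camera_matrix']); R=cv2.Rodrigues(np.array(p['rvec'],float))[0]; t=np.array(p['tvec'],float).ravel()
    return -R.T@t, R.T@np.linalg.inv(K)@[u,v,1]
def atz(c,u,v,z):
    o,d=ray(c,u,v); return o+d*(z-o[2])/d[2]
def proj(c,P):
    p=robot.camera_params(c); return cv2.projectPoints(np.array(P,float).reshape(-1,3),np.array(p['rvec'],float),np.array(p['tvec'],float),np.array(p['camera_matrix'],float),None)[0].reshape(-1,2)
E
python3 - <<'E'
from h import *
a=snap('scene','s0');b=snap('top','t0')
cv2.imwrite('pics/tt.png',b[:,:,::-1])
for c in('top','scene'):
  for n in('tester','spring_a','scrap_tray','mug','glue','jar'):
    print(c,n,[(np.round(d['extent']).tolist(),round(d['conf'],2)) for d in robot.find_in(n,c)[:4]])
o=robot.get_obs();print(o)
E
```

```text
top tester [([289.0, 215.0, 103.0, 66.0], 0.75)]
top spring_a [([312.0, 273.0, 28.0, 27.0], 0.96), ([259.0, 210.0, 28.0, 27.0], 0.84), ([284.0, 144.0, 26.0, 35.0], 0.8), ([332.0, 148.0, 27.0, 31.0], 0.6)]
top scrap_tray []
top mug [([127.0, 242.0, 67.0, 41.0], 0.86)]
top glue [([174.0, 173.0, 28.0, 31.0], 0.68)]
top jar [([400.0, 174.0, 33.0, 32.0], 0.82)]
scene tester [([279.0, 242.0, 96.0, 64.0], 0.72)]
scene spring_a [([248.0, 224.0, 22.0, 40.0], 0.97), ([281.0, 191.0, 22.0, 40.0], 0.93), ([310.0, 230.0, 34.0, 43.0], 0.79), ([216.0, 265.0, 28.0, 41.0], 0.78)]
scene scrap_tray []
scene mug [([436.0, 250.0, 61.0, 56.0], 0.74), ([293.0, 222.0, 22.0, 17.0], 0.55)]
scene glue [([380.0, 293.0, 25.0, 44.0], 0.93), ([436.0, 249.0, 59.0, 55.0], 0.22)]
scene jar [([170.0, 235.0, 32.0, 37.0], 0.69)]
{'time': 0.7, 'joint_positions': array([-1.34009896e+00,  8.71234206e-02,  1.37067113e+00,  1.50978468e-05,
        1.68361193e+00, -1.03098960e-01]), 'qvel': array([-1.01175420e-03,  5.56332487e-05,  2.47499248e-04, -8.10672650e-05,
        1.19953955e-03, -8.85725167e-04]), 'joint_torque': array([ 1.84760633e-03, -3.39900041e+01, -3.02518201e+01,  7.21771200e-02,
        2.33950512e-02, -1.07329919e-05]), 'tool_pos': array([ 0.18020298, -0.51966117,  0.22256244]), 'ee_rot': array([3.14140593e+00, 4.23765109e-06, 3.33798030e-01]), 'wrist_force': array([ 0.23671146, -0.02823139,  0.38508778]), 'wrist_torque': array([-0.04935333, -0.02472163,  0.00383637]), 'finger_force': 0.0, 'width': 0.09387306073966341}
```

View pics/t0.png

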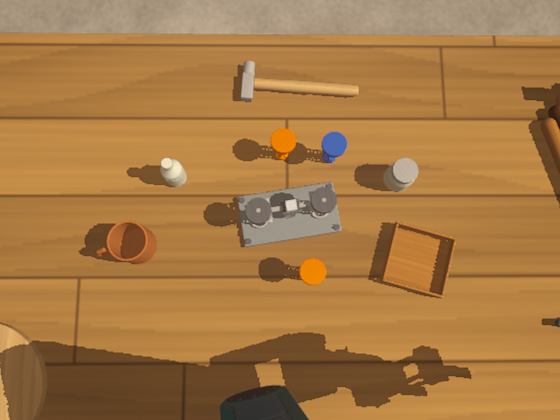

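View pics/s0.png

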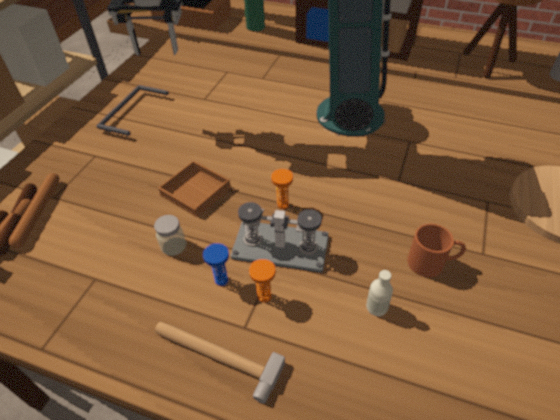

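The top view shows the two grey caps at about (259,210) and (324,200). The tray is at (418,260), and the orange and blue look-alikes stand around the tester.

```bash
python3 - <<'E'
from h import *
L=atz('top',259,210,.114);R=atz('top',324,200,.114)
print('L',L,'R',R,np.linalg.norm(L-R))
d=L-R;print('yaw of tester',np.arctan2(-d[0],d[1]))
L2=atz('scene',310,219,.114);R2=atz('scene',250,212,.114);print(L2,R2)
for uv in((398,224),(455,238),(441,297),(374,283)):print(atz('top',*uv,.03))
for n,uv in dict(or1=(284,141),blue=(334,144),or2=(313,271)).items():print(n,atz('top',*uv,.1))
print(robot.camera_params('wrist'))
E
```

```text
L [0.54026657 0.03837533 0.114     ] R [ 0.56023475 -0.08845651  0.114     ] 0.12839409500545093
yaw of tester 0.1561564843880771
[0.54452765 0.04295868 0.114     ] [ 0.56787455 -0.08444842  0.114     ]
[ 0.5253544  -0.25312346  0.03      ]
[ 0.49567641 -0.37226748  0.03      ]
[ 0.37343442 -0.33566617  0.03      ]
[ 0.40225263 -0.19809324  0.03      ]
or1 [ 0.68416233 -0.01127448  0.1       ]
blue [ 0.6782528  -0.11230377  0.1       ]
or2 [ 0.4230892 -0.066209   0.1      ]
{'camera_matrix': array([[335.90775112,   0.        , 278.4175929 ],
       [  0.        , 335.90775112, 205.23595694],
       [  0.        ,   0.        ,   1.        ]]), 'tool_from_camera': array([[-8.18521894e-04, -9.57324415e-01, -2.89014350e-01,
         8.35864944e-02],
       [ 9.99998525e-01, -1.21994685e-03,  1.20881269e-03,
        -4.94580612e-04],
       [-1.50980805e-03, -2.89012934e-01,  9.57324002e-01,
        -1.61503081e-01],
       [ 0.00000000e+00,  0.00000000e+00,  0.00000000e+00,
         1.00000000e+00]])}
```

Call:
servo_tool([
  [1,-0.6,-0.3,0,0,-0.887,20],
  [1,-0.6,-0.3,0,0,-0.887,20],
  [1,-0.6,-0.3,0,0,-0.887,20],
  [1,-0.6,-0.3,0,0,-0.887,20],
  [1,-0.6,-0.3,0,0,-0.887,20],
  [1,-0.6,-0.3,0,0,-0.887,20],
  [1,-0.6,-0.3,0,0,-0.887,20],
  [1,-0.6,-0.3,0,0,-0.887,20],
  [1,-0.6,-0.3,0,0,-0.887,20],
  [1,-0.6,-0.3,0,0,-0.887,20],
  [1,-0.6,-0.3,0,0,-0.887,20],
  [1,-0.6,-0.3,0,0,-0.887,20],
])

```text
time: 1.7
tool_pos: [0.255, -0.4302, 0.2526]
ee_rot: [3.142, 0.0, 1.73]
wrist_force: [0.5, 0.4, -0.4]
width: 0.0208
finger_force: 0.0
```

Call:
servo_tool([
  [0.4,0.5,0,0,0,0,0],
  [0.8,1,0,0,0,0,0],
  [0.8,1,0,0,0,0,0],
  [0.8,1,0,0,0,0,0],
  [0.8,1,0,0,0,0,0],
])

```text
time: 2.12
tool_pos: [0.3426, -0.3342, 0.2528]
ee_rot: [3.141, 0.001, 1.73]
wrist_force: [0.3, -0.9, -0.9]
width: 0.0005
finger_force: 0.0
```

Call:
servo_tool([
  [0.4,0.5,0,0,0,0,0],
  [0.8,1,0,0,0,0,0],
  [0.8,1,0,0,0,0,0],
  [0.8,1,0,0,0,0,0],
  [0.8,1,0,0,0,0,0],
])

```text
time: 2.53
tool_pos: [0.4281, -0.2409, 0.2523]
ee_rot: [-3.141, 0.001, 1.728]
wrist_force: [-0.3, -1.4, 1.5]
width: 0.0007
finger_force: 0.0
```

Call:
servo_tool([
  [0.4,0.5,0,0,0,0,0],
  [0.8,1,0,0,0,0,0],
  [0.8,1,0,0,0,0,0],
  [0.8,1,0,0,0,0,0],
  [0.8,1,0,0,0,0,0],
])

```text
time: 2.95
tool_pos: [0.5141, -0.1474, 0.2519]
ee_rot: [-3.14, 0.001, 1.727]
wrist_force: [-1.0, -0.0, 0.1]
width: 0.0007
finger_force: 0.0
```

Call:
servo_tool([
  [0.25,0.29,0,0,0,0,0],
  [0.5,0.58,0,0,0,0,0],
  [0.5,0.58,0,0,0,0,0],
  [0.5,0.58,0,0,0,0,0],
  [0.5,0.58,0,0,0,0,0],
])

```text
time: 3.37
tool_pos: [0.5625, -0.0906, 0.2524]
ee_rot: [-3.14, 0.001, 1.724]
wrist_force: [0.9, -0.2, -0.5]
width: 0.0002
finger_force: 0.0
```

```bash
cat >> h.py <<'E'
from scipy.spatial.transform import Rotation as Ro
def wz(u,v,z,o):
    p=robot.camera_params('wrist'); T=np.eye(4); T[:3,:3]=Ro.from_euler('xyz',o['ee_rot']).as_matrix(); T[:3,3]=o['tool_pos']
    M=T@np.array(p['tool_from_camera']); d=M[:3,:3]@np.linalg.inv(p['camera_matrix'])@[u,v,1]; return M[:3,3]+d*(z-M[2,3])/d[2]
def totool(w,o): return Ro.from_euler('xyz',o['ee_rot']).as_matrix().T@(np.array(w)-o['tool_pos'])
E
python3 - <<'E'
from h import *
o=robot.get_obs(); snap('wrist','w1'); print(o['tool_pos'],o['ee_rot'],o['time'])
for d in robot.find_in('spring_a','wrist')[:6]:
  e=d['extent'];print(np.round(e),round(d['conf'],2),wz(e[0],e[1],.114,o))
E
```

```text
[ 0.56251716 -0.09061456  0.25242514] [-3.14039419e+00  1.30302201e-03  1.72400940e+00] 3.3667
[418. 131.  76.  53.] 0.9 [ 0.67211576 -0.01163301  0.114     ]
[145. 146.  73.  55.] 0.8 [ 0.437362   -0.06035699  0.114     ]
[278. 193.  57.  56.] 0.74 [ 0.55995351 -0.08500551  0.114     ]
[280.  42.  59.  76.] 0.73 [0.54226452 0.04011071 0.114     ]
[388. 224.  62.  62.] 0.61 [ 0.66815257 -0.09999891  0.114     ]
```

View pics/w1.png

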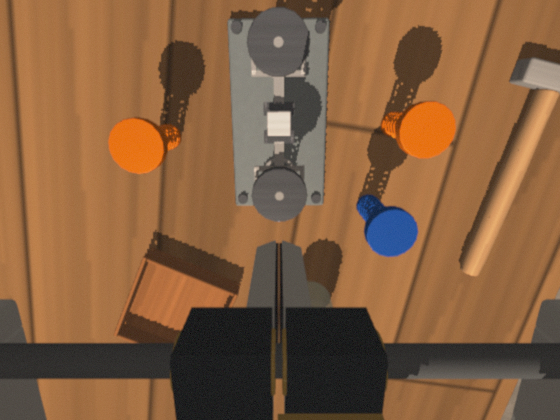

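The wrist view shows the right cap at (279,195) and the left cap at (278,42), both clear of obstacles. I'll descend over the right one.

Call:
servo_tool([
  [0.043,-0.016,0.3,0,0,0,0],
  [0.043,-0.016,0.6,0,0,0,0],
  [0.043,-0.016,0.9,0,0,0,0],
  [0.043,-0.016,1,0,0,0,0],
  [0.043,-0.016,1,0,0,0,0],
  [0.043,-0.016,1,0,0,0,0],
])

```text
time: 3.97
tool_pos: [0.5611, -0.085, 0.1532]
ee_rot: [3.141, 0.0, 1.726]
wrist_force: [0.4, 0.1, -0.1]
width: 0.0001
finger_force: 0.0
```

Call:
servo_tool([
  [0,0,0.05,0,0,0,0],
  [0,0,0.09,0,0,0,0],
  [0,0,0.13,0,0,0,0],
  [0,0,0.17,0,0,0,0],
  [0,0,0.2,0,0,0,0],
  [0,0,0.22,0,0,0,0],
  [0,0,0.24,0,0,0,0],
  [0,0,0.26,0,0,0,0],
  [0,0,0.28,0,0,0,0],
  [0,0,0.3,0,0,0,0],
  [0,0,0.31,0,0,0,0],
  [0,0,0.31,0,0,0,0],
])

```text
time: 4.97
tool_pos: [0.5618, -0.0841, 0.1225]
ee_rot: [3.14, 0.001, 1.727]
wrist_force: [0.1, 1.5, 5.6]
width: 0.0002
finger_force: 2.9
```

```bash
python3 - <<'E'
from h import *
for i in range(4):
  o=robot.get_obs();print(o['tool_pos'],o['wrist_force']); robot.snapshot('top')
E
```

```text
[ 0.5617533  -0.08406853  0.12248218] [0.14339867 1.45915956 5.57888423]
[ 0.56185588 -0.08403771  0.12261885] [-0.76455902  0.33311046  5.68434839]
[ 0.56189086 -0.08408517  0.12269648] [-1.46017146  0.5502737   5.94620116]
[ 0.56190613 -0.08409135  0.1227402 ] [-0.54902634  0.50166873  5.06554234]
```

Call:
servo_tool([
  [0,0,0.015,0,0,0,0],
  [0,0,0.03,0,0,0,0],
  [0,0,0.045,0,0,0,0],
  [0,0,0.06,0,0,0,0],
  [0,0,0.075,0,0,0,0],
  [0,0,0.09,0,0,0,0],
  [0,0,0.105,0,0,0,0],
  [0,0,0.12,0,0,0,0],
  [0,0,0.13,0,0,0,0],
  [0,0,0.135,0,0,0,0],
  [0,0,0.135,0,0,0,0],
  [0,0,0.135,0,0,0,0],
])

```text
time: 6.17
tool_pos: [0.5629, -0.0842, 0.1116]
ee_rot: [3.136, 0.002, 1.727]
wrist_force: [-1.2, 2.7, 13.3]
width: 0.0005
finger_force: 6.2
```

```bash
python3 - <<'E'
from h import *
F=[]
for i in range(6):
  o=robot.get_obs();F.append(o['wrist_force']);robot.snapshot('top')
print(o['tool_pos'],np.mean(F,0),np.std(F,0))
E
```

```text
[ 0.56296149 -0.08417392  0.11169225] [-1.96773854  1.05397321 12.48632611] [0.47726917 0.75307496 0.44157193]
```

Call:
servo_tool([
  [0,0,0.01,0,0,0,0],
  [0,0,0.02,0,0,0,0],
  [0,0,0.03,0,0,0,0],
  [0,0,0.04,0,0,0,0],
  [0,0,0.045,0,0,0,0],
  [0,0,0.045,0,0,0,0],
  [0,0,0.045,0,0,0,0],
])

```text
time: 7.05
tool_pos: [0.5633, -0.0842, 0.1079]
ee_rot: [3.135, 0.002, 1.727]
wrist_force: [-2.5, 0.9, 14.3]
width: 0.0006
finger_force: 7.3
```

```bash
python3 - <<'E'
from h import *
F=[]
for i in range(6):
  o=robot.get_obs();F.append(o['wrist_force']);robot.snapshot('top')
print(o['tool_pos'],np.mean(F,0),np.std(F,0))
E
```

```text
[ 0.56331461 -0.08420698  0.10796669] [-2.33089805  1.27292095 14.38203711] [0.46465317 0.44275589 0.464755  ]
```

Call:
servo_tool([
  [0,0,-0.04,0,0,0,0],
  [0,0,-0.09,0,0,0,0],
  [0,0,-0.14,0,0,0,0],
  [0,0,-0.19,0,0,0,0],
  [0,0,-0.24,0,0,0,0],
  [0,0,-0.3,0,0,0,0],
  [0,0,-0.4,0,0,0,0],
  [0,0,-0.6,0,0,0,0],
  [0,0,-0.7,0,0,0,0],
  [0,0,-0.7,0,0,0,0],
])

```text
time: 8.18
tool_pos: [0.5628, -0.0844, 0.1765]
ee_rot: [3.137, 0.002, 1.727]
wrist_force: [-1.1, -0.1, 1.1]
width: 0.0006
finger_force: 0.0
```

Call:
servo_tool([
  [0.3,0,0,0,0,0,0],
  [0.6,0,0,0,0,0,0],
  [0.9,0,0,0,0,0,0],
  [1,0,0,0,0,0,0],
  [1,0,0,0,0,0,0],
  [1,0,0,0,0,0,0],
])

```text
time: 8.68
tool_pos: [0.5456, 0.0146, 0.1729]
ee_rot: [-3.141, 0.001, 1.728]
wrist_force: [-0.7, 0.6, 0.3]
width: 0.0006
finger_force: 0.0
```

```bash
python3 - <<'E'
from h import *
o=robot.get_obs(); im=snap('wrist','w2'); print(o['tool_pos'],o['ee_rot'],o['wrist_force'],o['time'])
print(totool([.541,.039,.13],o))
for d in robot.find_in('spring_a','wrist')[:6]:
  e=d['extent'];print(np.round(e),round(d['conf'],2),wz(e[0],e[1],.114,o))
E
```

```text
[0.54557733 0.01456881 0.1728653 ] [-3.14075310e+00  9.49547110e-04  1.72814845e+00] [-0.66310765  0.64594816  0.33330566] 8.6833
[ 0.02488733 -0.00065635  0.04284226]
[441. 265.  94.  88.] 0.97 [0.66490399 0.0058604  0.114     ]
[276. 188.  75.  76.] 0.79 [0.53829421 0.04372542 0.114     ]
[403. 353.  74. 100.] 0.71 [ 0.65827242 -0.07294631  0.114     ]
[124. 276.  91.  89.] 0.67 [ 0.43846733 -0.03911945  0.114     ]
[278. 228.  67.  30.] 0.58 [0.54400041 0.01574711 0.114     ]
```

View pics/w2.png

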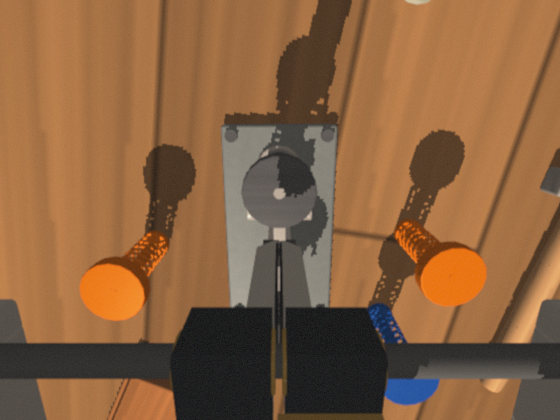

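The left cap's centre dot is at (279,193), which is close to the earlier estimate.

Call:
servo_tool([
  [0.255,-0.005,0,0,0,0,0],
  [0.255,-0.005,0.1,0,0,0,0],
  [0.255,-0.005,0.2,0,0,0,0],
  [0.255,-0.005,0.3,0,0,0,0],
  [0.255,-0.005,0.35,0,0,0,0],
  [0.255,-0.005,0.39,0,0,0,0],
  [0.255,-0.005,0.43,0,0,0,0],
  [0.255,-0.005,0.47,0,0,0,0],
  [0.255,-0.005,0.51,0,0,0,0],
  [0.255,-0.005,0.54,0,0,0,0],
  [0.255,-0.005,0.56,0,0,0,0],
  [0.255,-0.005,0.56,0,0,0,0],
])

```text
time: 9.78
tool_pos: [0.5416, 0.0397, 0.118]
ee_rot: [3.14, 0.001, 1.727]
wrist_force: [-1.3, -1.0, 4.3]
width: 0.0005
finger_force: 2.4
```

```bash
python3 - <<'E'
from h import *
F=[]
for i in range(4):
  o=robot.get_obs();F.append(o['wrist_force']);robot.snapshot('top')
print(o['tool_pos'],np.mean(F,0),np.std(F,0))
E
```

```text
[0.54170468 0.03983426 0.11822553] [-0.94424233 -0.83860739  4.4540319 ] [0.36072339 0.48654841 0.3277644 ]
```

Call:
servo_tool([
  [0,0,0.02,0,0,0,0],
  [0,0,0.045,0,0,0,0],
  [0,0,0.07,0,0,0,0],
  [0,0,0.095,0,0,0,0],
  [0,0,0.12,0,0,0,0],
  [0,0,0.145,0,0,0,0],
  [0,0,0.17,0,0,0,0],
  [0,0,0.195,0,0,0,0],
  [0,0,0.22,0,0,0,0],
  [0,0,0.245,0,0,0,0],
  [0,0,0.265,0,0,0,0],
  [0,0,0.27,0,0,0,0],
])

```text
time: 10.98
tool_pos: [0.5422, 0.0396, 0.0929]
ee_rot: [3.139, 0.001, 1.727]
wrist_force: [-2.8, -1.6, 13.6]
width: 0.0008
finger_force: 6.7
```

```bash
python3 - <<'E'
from h import *
F=[]
for i in range(6):
  o=robot.get_obs();F.append(o['wrist_force']);robot.snapshot('top')
print(o['tool_pos'],np.mean(F,0),np.std(F,0))
E
```

```text
[0.54245027 0.03964801 0.09335306] [-2.66174864 -1.45429073 13.00463233] [0.32151484 0.42585481 0.40122441]
```

Call:
servo_tool([
  [0,0,0.015,0,0,0,0],
  [0,0,0.03,0,0,0,0],
  [0,0,0.04,0,0,0,0],
  [0,0,0.05,0,0,0,0],
  [0,0,0.055,0,0,0,0],
  [0,0,0.055,0,0,0,0],
  [0,0,0.055,0,0,0,0],
])

```text
time: 11.87
tool_pos: [0.5426, 0.0396, 0.0883]
ee_rot: [3.137, 0.002, 1.727]
wrist_force: [-4.5, -2.3, 14.4]
width: 0.0003
finger_force: 7.2
```

```bash
python3 - <<'E'
from h import *
F=[]
for i in range(4):
  o=robot.get_obs();F.append(o['wrist_force']);robot.snapshot('top')
print(o['tool_pos'],np.mean(F,0),np.std(F,0))
E
```

```text
[0.54258305 0.03957071 0.08831479] [-3.81961466 -1.64465325 14.227079  ] [0.48054482 0.53093921 0.34063955]
```

Call:
servo_tool([
  [0,0,-0.05,0,0,0,0],
  [0,0,-0.11,0,0,0,0],
  [0,0,-0.17,0,0,0,0],
  [0,0,-0.23,0,0,0,0],
  [0,0,-0.29,0,0,0,0],
  [0,0,-0.35,0,0,0,0],
  [0,0,-0.41,0,0,0,0],
  [0,0,-0.47,0,0,0,0],
  [0,0,-0.6,0,0,0,0],
  [0,0,-0.85,0,0,0,0],
  [0,0,-0.95,0,0,0,76],
  [0,0,-0.95,0,0,0,76],
])

```text
time: 13.07
tool_pos: [0.5427, 0.0401, 0.1825]
ee_rot: [3.137, 0.001, 1.727]
wrist_force: [-0.1, 0.5, -0.2]
width: 0.0105
finger_force: 0.0
```

Call:
servo_tool([
  [0,0,0,0,0,0,76],
  [0,0,0,0,0,0,76],
  [0,0,0,0,0,0,76],
  [0,0,0,0,0,0,76],
  [0,0,0,0,0,0,76],
  [0,0,0,0,0,0,76],
  [0,0,0,0,0,0,76],
  [0,0,0,0,0,0,76],
])

```text
time: 13.73
tool_pos: [0.5412, 0.0399, 0.1799]
ee_rot: [-3.141, 0.0, 1.727]
wrist_force: [1.3, -0.3, -0.5]
width: 0.0637
finger_force: 0.0
```

```bash
python3 - <<'E'
from h import *
o=robot.get_obs(); im=snap('wrist','w3'); print(o['tool_pos'],o['ee_rot'],o['wrist_force'],o['width'],o['time'])
print(totool([.5408,.0395,.106],o))
s=snap('scene','s3')
cv2.imwrite('pics/s3c.png',cv2.resize(s[180:280,215:345,::-1],None,fx=6,fy=6,interpolation=cv2.INTER_CUBIC))
for d in robot.find_in('spring_a','wrist')[:6]:
  e=d['extent'];print(np.round(e),round(d['conf'],2),wz(e[0],e[1],.114,o))
E
```

```text
[0.54121808 0.03986142 0.17985852] [-3.14145247e+00  4.53843321e-05  1.72704553e+00] [ 1.34460533 -0.31351655 -0.49686891] 0.0636975693603249 13.7333
[-0.00028861 -0.00045887  0.0738586 ]
[281. 217.  72.  81.] 0.91 [0.5405545  0.04697432 0.114     ]
[431. 277.  80.  70.] 0.76 [0.66006273 0.01731775 0.114     ]
[280. 355.  58.  81.] 0.74 [ 0.55919025 -0.07103103  0.114     ]
[132. 281.  82.  62.] 0.72 [ 0.43734923 -0.02107839  0.114     ]
[377. 397.  12.  19.] 0.59 [ 0.64705287 -0.10061923  0.114     ]
```

View pics/w3.png

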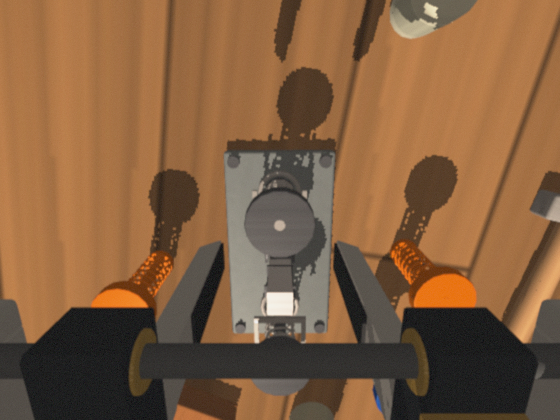

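View pics/s3c.png

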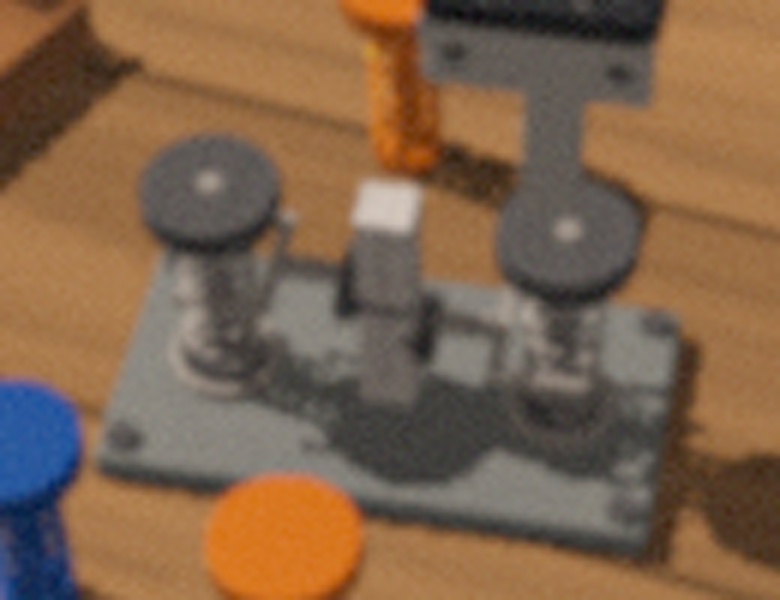

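The left fork has dropped well below the band and the right fork is above it, so the left spring is the tired one. I'll grasp it across the tester's x axis.

Call:
servo_tool([
  [0.01,-0.005,0.05,0,0,0,76],
  [0.01,-0.005,0.15,0,0,0,76],
  [0.01,-0.005,0.3,0,0,0,76],
  [0.01,-0.005,0.45,0,0,0,76],
  [0.01,-0.005,0.6,0,0,0,76],
  [0.01,-0.005,0.7,0,0,0,76],
  [0.01,-0.005,0.74,0,0,0,76],
  [0.01,-0.005,0.74,0,0,0,76],
  [0.01,-0.005,0.74,0,0,0,76],
])

```text
time: 14.63
tool_pos: [0.5407, 0.0408, 0.1061]
ee_rot: [3.141, 0.0, 1.727]
wrist_force: [0.0, 0.3, -0.2]
width: 0.0763
finger_force: 0.0
```

Call:
servo_tool([
  [0,0,0,0,0,0,40],
  [0,0,0,0,0,0,40],
  [0,0,0,0,0,0,40],
  [0,0,0,0,0,0,40],
  [0,0,0,0,0,0,40],
  [0,0,0,0,0,0,40],
  [0,0,0,0,0,0,40],
  [0,0,0,0,0,0,40],
  [0,0,0,0,0,0,40],
])

```text
time: 15.38
tool_pos: [0.5409, 0.0408, 0.1062]
ee_rot: [3.141, 0.0, 1.727]
wrist_force: [0.6, 0.4, 0.6]
width: 0.0514
finger_force: 30.0
```

Call:
servo_tool([
  [0,0,-0.05,0,0,0,40],
  [0,0,-0.12,0,0,0,40],
  [0,0,-0.2,0,0,0,40],
  [0,0,-0.3,0,0,0,40],
  [0,0,-0.4,0,0,0,40],
  [0,0,-0.5,0,0,0,40],
  [0,0,-0.6,0,0,0,40],
  [0,0,-0.7,0,0,0,40],
  [0,0,-0.8,0,0,0,40],
  [0,0,-0.9,0,0,0,40],
  [0,0,-1,0,0,0,40],
  [0,0,-1,0,0,0,40],
])

```text
time: 16.38
tool_pos: [0.5418, 0.0408, 0.209]
ee_rot: [3.137, 0.001, 1.727]
wrist_force: [0.1, 0.2, -1.8]
width: 0.0514
finger_force: 30.0
```

Call:
servo_tool([
  [0,0,-0.15,0,0,0,40],
  [0,0,-0.3,0,0,0,40],
  [0,0,-0.45,0,0,0,40],
  [0,0,-0.55,0,0,0,40],
  [0,0,-0.55,0,0,0,40],
  [0,0,-0.55,0,0,0,40],
])

```text
time: 16.88
tool_pos: [0.5408, 0.0408, 0.2611]
ee_rot: [3.141, 0.0, 1.727]
wrist_force: [-0.1, -0.2, -2.4]
width: 0.0511
finger_force: 30.0
```

```bash
python3 - <<'E'
from h import *
o=robot.get_obs(); s=snap('scene','s4');print(o['tool_pos'],o['wrist_force'],o['width'],o['finger_force'])
cv2.imwrite('pics/s4c.png',cv2.resize(s[120:290,150:350,::-1],None,fx=3.5,fy=3.5,interpolation=cv2.INTER_CUBIC))
E
```

```text
[0.54075948 0.04076646 0.26109157] [-0.09655209 -0.23466277 -2.35924893] 0.05112231823912222 29.99963879585266
```

View pics/s4c.png

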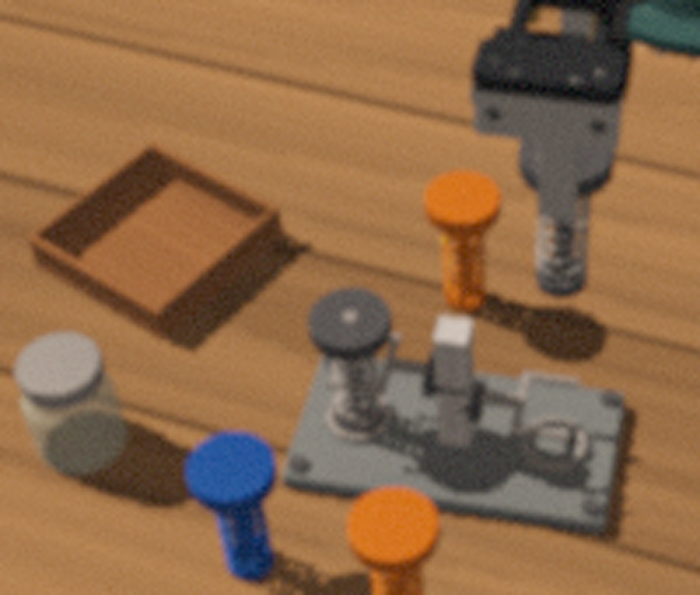

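The tired spring hangs upright in the jaws and the left seat is empty, with its fork left low. I'll now travel to the tray.

Call:
servo_tool([
  [-0.1,-0.05,0,0,0,0,40],
  [-0.3,-0.15,0,0,0,0,40],
  [-0.5,-0.25,0,0,0,0,40],
  [-0.7,-0.33,0,0,0,0,40],
  [-0.79,-0.36,0,0,0,0,40],
])

```text
time: 17.35
tool_pos: [0.516, -0.0454, 0.2598]
ee_rot: [-3.139, 0.001, 1.725]
wrist_force: [-0.5, 0.3, -1.6]
width: 0.0516
finger_force: 30.0
```

Call:
servo_tool([
  [-0.2,-0.1,0,0,0,0,40],
  [-0.4,-0.2,0,0,0,0,40],
  [-0.6,-0.3,0,0,0,0,40],
  [-0.79,-0.36,0,0,0,0,40],
])

```text
time: 17.68
tool_pos: [0.493, -0.1275, 0.2602]
ee_rot: [-3.14, -0.001, 1.727]
wrist_force: [0.7, -0.5, -1.7]
width: 0.0511
finger_force: 30.0
```

Call:
servo_tool([
  [-0.2,-0.1,0,0,0,0,40],
  [-0.4,-0.2,0,0,0,0,40],
  [-0.6,-0.3,0,0,0,0,40],
  [-0.79,-0.36,0,0,0,0,40],
])

```text
time: 18.02
tool_pos: [0.4697, -0.2112, 0.2602]
ee_rot: [-3.14, -0.001, 1.726]
wrist_force: [-0.7, 0.6, -0.7]
width: 0.0512
finger_force: 30.0
```

Call:
servo_tool([
  [-0.2,-0.1,0,0,0,0,40],
  [-0.4,-0.2,0,0,0,0,40],
  [-0.55,-0.28,0,0,0,0,40],
  [-0.68,-0.33,0,0,0,0,40],
  [-0.76,-0.35,0,0,0,0,40],
  [-0.76,-0.35,0,0,0,0,40],
  [-0.76,-0.35,0,0,0,0,40],
  [-0.76,-0.35,0,0,0,0,40],
])

```text
time: 18.68
tool_pos: [0.4484, -0.2899, 0.2609]
ee_rot: [3.141, -0.001, 1.728]
wrist_force: [-0.9, 0.3, -1.4]
width: 0.0513
finger_force: 30.0
```

```bash
python3 - <<'E'
from h import *
o=robot.get_obs(); snap('scene','s5');print(o['tool_pos'],o['ee_rot'],o['wrist_force'],o['width'],o['time'])
# outer tray rim corners in scene image from s0
for uv in((160,187),(194,165),(231,184),(199,208)):print(atz('scene',*uv,.03))
print(totool([.452,-.289,.1],o))
E
```

```text
[ 0.44838697 -0.28986971  0.26089653] [ 3.14139076e+00 -6.75420315e-04  1.72808532e+00] [-0.89772681  0.31937171 -1.36338001] 0.05128252092145388 18.6833
[ 0.49510883 -0.36870251  0.03      ]
[ 0.39225121 -0.3262613   0.03      ]
[ 0.42599376 -0.20331475  0.03      ]
[ 0.52762039 -0.24177878  0.03      ]
[0.00018435 0.00367217 0.16089743]
```

View pics/s5.png

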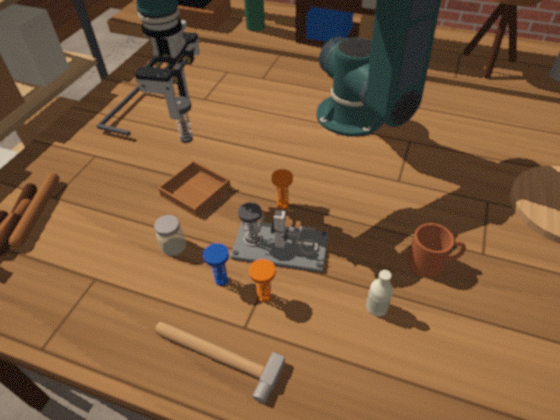

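The spring hangs over the tray. I'll lower it to just above the floor first.

Call:
servo_tool([
  [0.02,0.06,0.1,0,0,0,40],
  [0.02,0.06,0.25,0,0,0,40],
  [0.02,0.06,0.4,0,0,0,40],
  [0.02,0.06,0.55,0,0,0,40],
  [0.02,0.06,0.7,0,0,0,40],
  [0.02,0.06,0.85,0,0,0,40],
  [0.02,0.06,0.95,0,0,0,40],
  [0.02,0.06,1,0,0,0,40],
  [0.02,0.06,1,0,0,0,40],
])

```text
time: 19.48
tool_pos: [0.4533, -0.2867, 0.1592]
ee_rot: [-3.14, -0.002, 1.728]
wrist_force: [0.1, -0.5, -1.6]
width: 0.0512
finger_force: 30.0
```

Call:
servo_tool([
  [0,0,0.1,0,0,0,40],
  [0,0,0.2,0,0,0,40],
  [0,0,0.3,0,0,0,40],
  [0,0,0.4,0,0,0,40],
  [0,0,0.48,0,0,0,40],
  [0,0,0.54,0,0,0,40],
  [0,0,0.58,0,0,0,40],
  [0,0,0.6,0,0,0,40],
  [0,0,0.6,0,0,0,40],
  [0,0,0.6,0,0,0,40],
])

```text
time: 20.32
tool_pos: [0.4539, -0.2879, 0.1013]
ee_rot: [3.141, 0.001, 1.727]
wrist_force: [0.8, -0.2, -1.7]
width: 0.0512
finger_force: 30.0
```

Call:
servo_tool([
  [0,0,0.01,0,0,0,40],
  [0,0,0.02,0,0,0,40],
  [0,0,0.03,0,0,0,40],
  [0,0,0.04,0,0,0,40],
  [0,0,0.045,0,0,0,40],
  [0,0,0.045,0,0,0,40],
  [0,0,0.045,0,0,0,40],
])

```text
time: 20.9
tool_pos: [0.4539, -0.2879, 0.097]
ee_rot: [3.141, 0.001, 1.727]
wrist_force: [-0.6, -0.6, 0.3]
width: 0.0509
finger_force: 30.0
```

```bash
python3 - <<'E'
from h import *
F=[]
for i in range(6):
  o=robot.get_obs();F.append(o['wrist_force']);s=robot.snapshot('scene')
print(o['tool_pos'],np.mean(F,0),o['width'])
cv2.imwrite('pics/s6c.png',cv2.resize(s[100:250,110:290,::-1],None,fx=4,fy=4,interpolation=cv2.INTER_CUBIC))
E
```

```text
[ 0.45385673 -0.28786006  0.09672948] [-0.19432682  0.05131886  0.69542984] 0.051256642702709125
```

View pics/s6c.png

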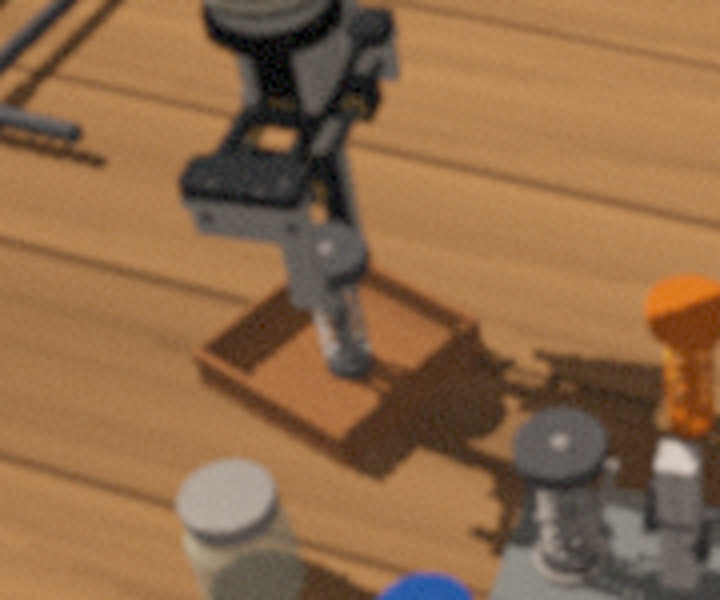

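The foot rests on the tray floor, near the middle, and the force reading confirms it (-1.7 N changed to +0.7 N). I'll open and rise.

Call:
servo_tool([
  [0,0,0,0,0,0,54],
  [0,0,0,0,0,0,58],
  [0,0,0,0,0,0,64],
  [0,0,0,0,0,0,72],
  [0,0,0,0,0,0,80],
  [0,0,0,0,0,0,80],
  [0,0,0,0,0,0,80],
  [0,0,0,0,0,0,80],
  [0,0,0,0,0,0,80],
])

```text
time: 21.95
tool_pos: [0.4537, -0.2878, 0.0965]
ee_rot: [-3.142, 0.0, 1.727]
wrist_force: [0.1, 0.1, 0.6]
width: 0.08
finger_force: 0.0
```

Call:
servo_tool([
  [0,0,-0.1,0,0,0,80],
  [0,0,-0.3,0,0,0,80],
  [0,0,-0.5,0,0,0,80],
  [0,0,-0.7,0,0,0,80],
  [0,0,-0.9,0,0,0,80],
  [0,0,-1,0,0,0,80],
  [0,0,-1,0,0,0,80],
])

```text
time: 22.53
tool_pos: [0.455, -0.2888, 0.2004]
ee_rot: [3.137, 0.005, 1.727]
wrist_force: [0.1, -0.3, 0.2]
width: 0.0797
finger_force: 0.0
```

```bash
python3 - <<'E'
from h import *
s=robot.snapshot('scene');o=robot.get_obs();print(o['tool_pos'],o['wrist_force'],o['width'],o['time'])
cv2.imwrite('pics/s7c.png',cv2.resize(s[120:280,140:340,::-1],None,fx=3.7,fy=3.7,interpolation=cv2.INTER_CUBIC))
E
```

```text
[ 0.45426598 -0.28824423  0.19813316] [ 0.55900646 -0.04835877  0.16177875] 0.07988699866294514 22.5833
```

View pics/s7c.png

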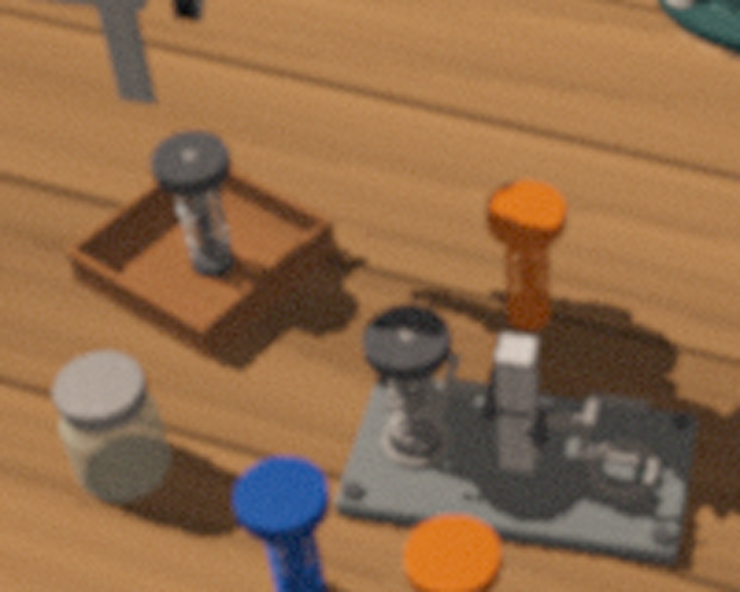

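The tired spring stands upright in the tray and the sound one is still in its seat, so I'll hand the job in.

```bash
python3 -c "
from h import *
print(robot.close_job())"
```

```text
the job is handed in; nothing more can be done
None
```

I pressed each spring with about 14.5 N, stood the tired left one upright in the scrap tray, left the sound right one in its seat, and handed the job in at about 23 s; no verdict came back.

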